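# Run the steamer's wing nut down

## Task

The stacked steamer's lid clamp is loose: turn the black wing nut on top clockwise (seen from above) until it comes up against its stop and is snug, by pushing its wings with a fingertip in repeated strokes, each well under half a turn, taking the finger off the nut between strokes. Never squeeze the nut between the fingers, do not shove, tip or lift the steamer, and leave the sugar bowl, tongs and scraper alone. Finish with the hand clear.

Things in the scene. Friction and masses are not known exactly. Their poses are not given: they have to be found in the camera images.
- steamer: Round aluminium pot, basket and teal silicone lid stacked as one loose 4 kg unit, 222 mm wide, lid top at 142 mm. Loop handles at its +x and -x reach 145 mm out at 60 mm height. A steel clamp bar 26 mm wide crosses the lid along its y, top at 148 mm. Origin: centre of the underside, z up. It slides or tips if pushed at the top with over about 18 N.
- nut_centre (a point): Point on the upright axis of the black wing nut, half-way up its wings, 174 mm above the table. Two flat upright wings point opposite ways, 94 mm tip to tip, 10 mm thick, 28 mm high (160 to 188 mm above the table, 12 mm clear of the bar); hub 26 mm across. A 10 mm steel stud in the middle stands up to 194 mm.
- wing_tip (a point): Middle of the outer end of one wing, 47 mm from nut_centre; the other wing points the opposite way. The horizontal direction from nut_centre to here gives the wings' heading.
- nut_turn (a joint): Turn of the nut in rad: grows clockwise seen from above, 0 fully loose, 6.8 at the hard stop (snug from 6.6 up); starts at 0 to 2.0. It turns in place at constant height, either way, with a light friction of about 0.06 N m, and stays where it is left.
- wing_nut: The wing nut's wings as a whole, turning with nut_turn. Origin at nut_centre, x towards wing_tip, z up.
- face_a: One broad side of the wing nut (both wings and half the hub), fixed to the nut. Origin as nut_centre; it is the side to the left when looking from nut_centre to wing_tip.
- face_b: The opposite broad side of the wing nut, fixed to the nut. Origin as nut_centre; the side to the right when looking from nut_centre to wing_tip.
- sugar_bowl: White ceramic sugar bowl with knob lid in one piece, 92 mm diameter, 94 mm high, loose; origin under its centre. Leave alone.
- tongs: Steel spring tongs lying flat, 240 mm long along their x, up to 75 mm wide, 26 mm high, loose; origin under the middle. Leave alone.
- scraper: Short olive-wood scraper lying flat, 165 mm long along its x, 55 mm wide, 10 mm high, loose; origin near its middle, underside. Leave alone.

How it is judged:
By the outcome, as a careful person would: the job done as asked, in the order asked, and still so for the second after the job is handed in, with the robot touching nothing.
It also fails if it takes over 69 s, if anything falls off the work surface, if the arm or the gripper's body presses on something with over 40 N, if the wrist force passes 120 N, or if a joint passes its speed limit or range.

## Robot

A 7-joint arm with a two-finger parallel gripper is mounted at the origin on the work surface. World frame = base frame: x ahead of the robot, y to its left, z up, the work surface at z = 0. Lengths are in mm, angles in rad, forces in N, time in s.
With the tool pointing down it reaches from about 425 to 950 mm from the base axis. Payload 16.7 kg.
Tool frame: the origin (TCP) lies where the fingers leave the gripper's body, on its centre line; the fingertips stand 97 mm ahead of it and the grasp point (between the pads) lies 78 mm ahead of it; z points along the fingers, y is the line along which they close (so a half turn about z gives the same grasp; the last joint's range is limited). The gripper opens to 94 mm and grips with 3 to 60 N. Pads are 16 mm wide; open, the fingers measure 119 mm over their backs; the gripper's body (75 mm by 177 mm) begins 78 mm behind the grasp point.
Start: joints at [1.149, 0.426, 0.074, 1.606, -0.034, 1.111, -0.067], TCP at [181.833, -650.014, 302.667] pointing down, gripper open.
Joint ranges: [-2.85, 2.85], [-0.5, 2.14], [-1.23, 1.37], [0.21, 2.46], [-1.02, 4.16], [0.16, 2.05], [-2.73, 2.73]. Speed limits (rad/s): [1.89, 1.89, 2.39, 2.39, 3.01, 3.01, 3.01].

## Interface

Orientations are given as a unit quaternion [w, x, y, z].
In Python, from bench import monitor, vision, job gives the robot as it stands.
- The arm moves only by the tool move_arm, never from a script. Its argument "plan" is a list of rows, each an object of numbers: "tx", "ty", "tz": the shift along the world's x, y, z in cm; "ax", "ay", "az": the turn, a rotation vector about the world's x, y, z in rad; "hand": the closure, from 0 (fully open) to 1 (shut). A call has exactly 10 rows; each row shifts and turns the commanded pose from where the row before left it; what a row does not reach is not made up. A row lasts 1/8 s, in which the tool goes at most 62.5 mm and 10.7 degrees, less where a joint would pass 70% of its speed; a pose out of reach is approached as far as the arm can. A call with a gripper value outside its range is refused whole. The fingers move at their own pace and stop on an object; the grip force is fixed at half the most. Time passes only in rows, so rows that do not move let the fingers close, or fill a call up. It gives the time, the measured TCP pose, the force, the opening and the grip force at its end, in the units of the state.
- monitor.observe(): the state, without advancing time (a new reading comes with each control period).
- vision.read_camera(name): name is "scene" or "top"; returns a dict with "img" (480x640x3 uint8, red, green, blue), "depth" (480x640 float32, mm along the optical axis (not along the pixel's ray), 0 where there is no reading), "vertical_fov" (degrees; the focal length in pixels is half the picture's height over the tangent of half this angle, whatever the lens; pixels are square), "cx", "cy" (the principal point, pixels), "k1" (the pictures are not rectified: a ray, as slopes to the right and down, at radius r is drawn at 1 + k1 r^2 times it, then the intrinsics apply), "view" (4x4, takes a point from world to camera coordinates). Camera axes: x right, y down, z forward; pixel columns grow to the right and rows downward; lengths in mm; the calibration is good to about 2 mm. A picture is of the moment at which its call begins.
- job.finish_job(): hands the job in; it is judged then, once.
The state is a dict: "time": time; "q": joint angles; "dq": joint speeds; "tau": joint torques, N m; "eef_pos": TCP position; "ee_rot": TCP orientation; "force": force on the tool from outside, world axes, zero at the start; "moment": the same for the moment, N m; "grip_width": finger opening in mm; "gripper_force": force on a finger pad.
Only numpy, scipy, OpenCV 4.12 (cv2) and the standard library are available. Lean on these libraries where they do the work, as an engineer would, in place of code of your own. Each camera call takes 0.05 s, during which the arm holds its last target. There are 200 camera calls.

## Working session

There is one attempt and no reset: what is moved stays moved. The work goes in short steps, Python scripts to look and compute and a tool call to move; the robot and the scene stay as the last step left them, time stands still between calls to the robot, and variables do not carry over. Pictures are saved under pics/ and viewed, at most 10 in all, crops included, and the job is handed in when it is done.

Besides the shell and the picture viewer there is one more tool, called after "Request:" as a command line: name --argument value ..., lists and objects as JSON in quotes. move_arm: Moves the arm, as the interface text tells. Its arguments: {"type":"object","properties":{"plan":{"type":"array"}},"required":["plan"]}

```bash
mkdir -p pics; cat > h.py <<'E'
import numpy as np, cv2
from bench import monitor, vision, job
def cam(n):
    c=vision.read_camera(n); c['f']=240/np.tan(np.radians(c['vertical_fov'])/2); return c
def rays(c,uv):
    f=c['f'];K=np.array([[f,0,c['cx']],[0,f,c['cy']],[0,0,1]])
    p=cv2.undistortPoints(np.array(uv,float).reshape(-1,1,2),K,np.array([c['k1'],0,0,0.])).reshape(-1,2)
    return np.c_[p,np.ones(len(p))]
def plane(c,uv,z):
    V=c['view'];R=V[:3,:3];o=-R.T@V[:3,3];d=rays(c,uv)@R
    return o+d*((z-o[2])/d[:,2])[:,None]
def cloud(c):
    v,u=np.mgrid[:480,:640];r=rays(c,np.c_[u.ravel(),v.ravel()])
    V=c['view'];P=r*c['depth'].reshape(-1,1)
    return ((P-V[:3,3])@V[:3,:3]).reshape(480,640,3)
def save(c,n): cv2.imwrite('pics/'+n,c['img'][:,:,::-1])
E
python3 - <<'E'
from h import *
for n in ['top','scene']:
    c=cam(n);save(c,n+'1.png');np.savez(n+'1.npz',**c)
    print(n,c['f'],c['cx'],c['cy'],c['k1'],-c['view'][:3,:3].T@c['view'][:3,3])
s=monitor.observe();print({k:np.round(s[k],3) for k in s})
E
```

```text
top 499.3488944404483 318.2109189750263 244.54806111611745 -0.03356659241434279 [ 467.69243447   66.66235693 1093.8253806 ]
scene 450.62699587536986 321.4248014878968 241.3282487416761 -0.10920747666741575 [1217.25686724  644.7922527   681.93855199]
{'time': np.float64(0.1), 'q': array([ 1.148,  0.427,  0.074,  1.607, -0.034,  1.111, -0.067]), 'dq': array([-0.   , -0.002, -0.001, -0.   ,  0.001, -0.001, -0.001]), 'tau': array([ 8.0000e-03, -9.3746e+01,  3.6780e+00, -4.5503e+01, -4.9000e-02,
        1.7000e-02,  0.0000e+00]), 'eef_pos': array([ 181.756, -649.763,  302.05 ]), 'ee_rot': array([-0.001,  0.991,  0.136, -0.   ]), 'force': array([-0.188,  0.173,  0.741]), 'moment': array([-0.022, -0.005, -0.003]), 'gripper_force': np.float64(0.0), 'grip_width': np.float64(93.928)}
```

View pics/top1.png

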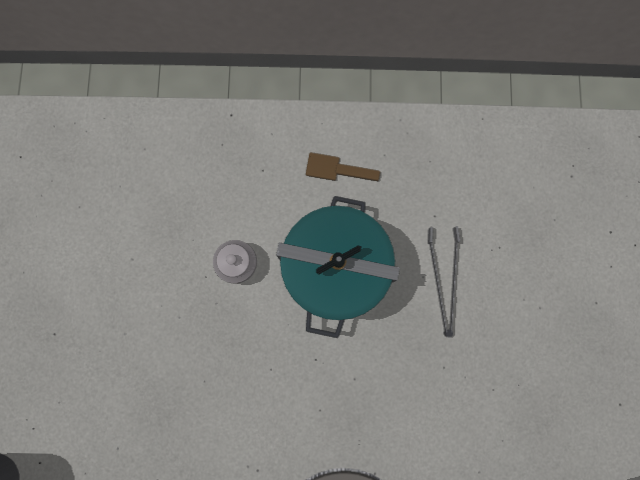

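View pics/scene1.png

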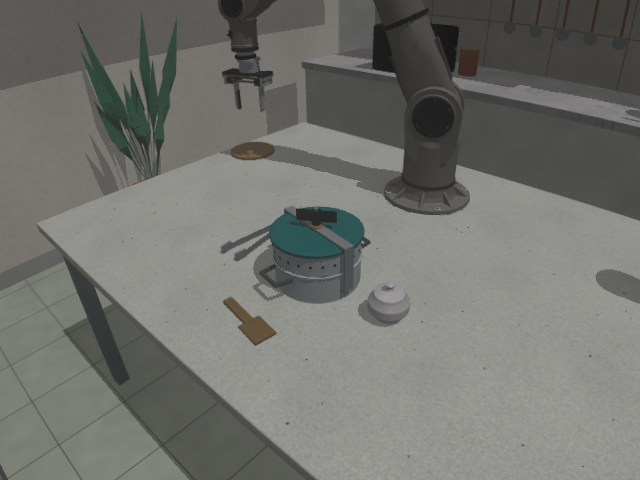

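The top view shows the nut at about (339,260) with wing ends near (359,249) and (318,271). Image up is +x and image left is +y. The bowl, scraper and tongs are clear of the nut's surroundings.

```bash
cat >> h.py <<'E'
def nut(c,m=45):
    img=c['img'].astype(int); mk=(img.max(2)<m); mk[:235]=0;mk[285:]=0;mk[:,:305]=0;mk[:,373:]=0
    n,l,st,ce=cv2.connectedComponentsWithStats(mk.astype(np.uint8))
    i=1+np.argmax(st[1:,4]); v,u=np.nonzero(l==i)
    P=plane(c,np.c_[u,v],188)[:,:2]; r=cv2.minAreaRect(P.astype(np.float32))
    w,V=np.linalg.eigh(np.cov(P.T)); d=V[:,1]*np.sign(V[0,1])
    return st[i],r,P.mean(0),np.degrees(np.arctan2(d[1],d[0]))
E
python3 - <<'E'
from h import *
c=dict(np.load('top1.npz'));print(nut(c))
X=cloud(c)
# lid centre by teal, bar
im=c['img'].astype(int)
t=(im[...,1]-im[...,0]>30)
v,u=np.nonzero(t);print('lid rect/circle',cv2.minEnclosingCircle(plane(c,np.c_[u,v],142)[:,:2].astype(np.float32)))
print('z at wing',X[249,358],X[271,319],X[260,339])
s=dict(np.load('scene1.npz'));im2=s['img'].astype(int);k=(im2.max(2)<50);k[:195]=0;k[235:]=0;k[:,:285]=0;k[:,:285]=0;k[:,345:]=0
P=cloud(s)[k];P=P[(P[:,2]>155)&(P[:,2]<195)];print(len(P),P.min(0),P.max(0),P.mean(0))
E
```

```text
(array([317, 246,  44,  28, 347], dtype=int32), ((565.9717407226562, 28.911916732788086), (25.280336380004883, 91.10639190673828), 40.7812385559082), array([564.96382233,  29.14502346]), np.float64(-59.06460037272893))
lid rect/circle ((566.1429443359375, 29.913312911987305), 109.36442565917969)
z at wing [585.30847741  -6.30853738 187.03258107] [543.58513213  64.14110286 182.87595213] [563.88479821  28.26202761 190.27834031]
452 [544.67269668  -9.38428023 156.04303472] [593.97701172  71.87458861 190.85438028] [571.08862649  33.49217789 176.63600177]
```

Both views agree: nut at about (565.5, 29), heading −59°/121°, with size and height checks matching. I'll push with the closed fingers, about 38 mm from the axis. First I approach above the nut.

Request:
move_arm --plan '[{"tx": 0.8, "ty": 3, "tz": 1, "hand": 1}, {"tx": 1.8, "ty": 3.5, "tz": 1, "hand": 1}, {"tx": 1.8, "ty": 3.5, "hand": 1}, {"tx": 1.8, "ty": 3.5, "hand": 1}, {"tx": 1.8, "ty": 3.5, "hand": 1}, {"tx": 1.8, "ty": 3.5, "hand": 1}, {"tx": 1.8, "ty": 3.5, "hand": 1}, {"tx": 1.8, "ty": 3.5, "hand": 1}, {"tx": 1.8, "ty": 3.5, "hand": 1}, {"tx": 1.8, "ty": 3.5, "hand": 1}]'

```text
validation failed for argument at $.pl...
```

Request:
move_arm --plan '[{"tx": 1.8, "ty": 3.5, "hand": 1}, {"tx": 1.8, "ty": 3.5, "hand": 1}, {"tx": 1.8, "ty": 3.5, "hand": 1}, {"tx": 1.8, "ty": 3.5, "hand": 1}, {"tx": 1.8, "ty": 3.5, "hand": 1}, {"tx": 1.8, "ty": 3.5, "hand": 1}, {"tx": 1.8, "ty": 3.5, "hand": 1}, {"tx": 1.8, "ty": 3.5, "hand": 1}, {"tx": 1, "ty": 3, "hand": 1}, {"hand": 1}]'

```text
validation failed for argument at $.pl...
```

Request:
move_arm --plan '[{"tx": 0.8, "ty": 3, "tz": 1, "ax": 0, "ay": 0, "az": 0, "hand": 1}, {"tx": 1.8, "ty": 3.5, "tz": 1, "ax": 0, "ay": 0, "az": 0, "hand": 1}, {"tx": 1.8, "ty": 3.5, "tz": 0, "ax": 0, "ay": 0, "az": 0, "hand": 1}, {"tx": 1.8, "ty": 3.5, "tz": 0, "ax": 0, "ay": 0, "az": 0, "hand": 1}, {"tx": 1.8, "ty": 3.5, "tz": 0, "ax": 0, "ay": 0, "az": 0, "hand": 1}, {"tx": 1.8, "ty": 3.5, "tz": 0, "ax": 0, "ay": 0, "az": 0, "hand": 1}, {"tx": 1.8, "ty": 3.5, "tz": 0, "ax": 0, "ay": 0, "az": 0, "hand": 1}, {"tx": 1.8, "ty": 3.5, "tz": 0, "ax": 0, "ay": 0, "az": 0, "hand": 1}, {"tx": 1.8, "ty": 3.5, "tz": 0, "ax": 0, "ay": 0, "az": 0, "hand": 1}, {"tx": 1.8, "ty": 3.5, "tz": 0, "ax": 0, "ay": 0, "az": 0, "hand": 1}]'

```text
time: 1.35
eef_pos: [352.2, -303.7, 322.5]
ee_rot: [-0.0, 0.991, 0.136, -0.0]
force: [0.6, -0.3, -0.3]
grip_width: 0.8
gripper_force: 0.0
```

Request:
move_arm --plan '[{"tx": 1.9, "ty": 3.7, "tz": 0, "ax": 0, "ay": 0, "az": 0, "hand": 1}, {"tx": 1.9, "ty": 3.7, "tz": 0, "ax": 0, "ay": 0, "az": 0, "hand": 1}, {"tx": 1.9, "ty": 3.7, "tz": 0, "ax": 0, "ay": 0, "az": 0, "hand": 1}, {"tx": 1.9, "ty": 3.7, "tz": 0, "ax": 0, "ay": 0, "az": 0, "hand": 1}, {"tx": 1.9, "ty": 3.7, "tz": 0, "ax": 0, "ay": 0, "az": 0, "hand": 1}, {"tx": 1.9, "ty": 3.7, "tz": 0, "ax": 0, "ay": 0, "az": 0, "hand": 1}, {"tx": 1.9, "ty": 3.7, "tz": 0, "ax": 0, "ay": 0, "az": 0, "hand": 1}, {"tx": 1.9, "ty": 3.7, "tz": 0, "ax": 0, "ay": 0, "az": 0, "hand": 1}, {"tx": 1.9, "ty": 3.7, "tz": 0, "ax": 0, "ay": 0, "az": 0, "hand": 1}, {"tx": 0.5, "ty": 1, "tz": 0, "ax": 0, "ay": 0, "az": 0, "hand": 1}]'

```text
time: 2.6
eef_pos: [528.3, 40.4, 322.3]
ee_rot: [-0.001, 0.991, 0.137, -0.0]
force: [0.2, -0.8, -0.4]
grip_width: 0.6
gripper_force: 0.0
```

```bash
cat > arc.py <<'E'
# usage: arc.py phi0 phi1 rows r [dir from current pose to phi0 if 'go']
import sys,numpy as np
a,b,n,r=map(float,sys.argv[1:5]);N=np.array([565.5,29])
p=np.radians(np.linspace(a,b,int(n)+1));P=N+r*np.c_[np.cos(p),np.sin(p)]
print('start',P[0].round(1),'end',P[-1].round(1));print((np.diff(P,axis=0)/10).round(2).tolist())
E
python3 arc.py 165 52 10 38
python3 -c "
from h import *
print(monitor.observe()['eef_pos'])"
```

```text
start [528.8  38.8] end [588.9  58.9]
[[0.26, 0.7], [0.4, 0.63], [0.51, 0.54], [0.61, 0.43], [0.68, 0.31], [0.73, 0.17], [0.75, 0.02], [0.74, -0.13], [0.7, -0.27], [0.63, -0.4]]
[528.29516556  40.38149094 322.34373521]
```

Request:
move_arm --plan '[{"tx": 0, "ty": 0, "tz": -1, "ax": 0, "ay": 0, "az": 0, "hand": 1}, {"tx": 0, "ty": 0, "tz": -1, "ax": 0, "ay": 0, "az": 0, "hand": 1}, {"tx": 0, "ty": 0, "tz": -1, "ax": 0, "ay": 0, "az": 0, "hand": 1}, {"tx": 0, "ty": 0, "tz": -1, "ax": 0, "ay": 0, "az": 0, "hand": 1}, {"tx": 0, "ty": 0, "tz": -1, "ax": 0, "ay": 0, "az": 0, "hand": 1}, {"tx": 0, "ty": 0, "tz": -0.5, "ax": 0, "ay": 0, "az": 0, "hand": 1}, {"tx": 0, "ty": 0, "tz": -0.3, "ax": 0, "ay": 0, "az": 0, "hand": 1}, {"tx": 0, "ty": 0, "tz": 0, "ax": 0, "ay": 0, "az": 0, "hand": 1}, {"tx": 0, "ty": 0, "tz": 0, "ax": 0, "ay": 0, "az": 0, "hand": 1}, {"tx": 0, "ty": 0, "tz": 0, "ax": 0, "ay": 0, "az": 0, "hand": 1}]'

```text
time: 3.85
eef_pos: [527.9, 38.0, 264.9]
ee_rot: [0.0, 0.991, 0.136, 0.0]
force: [-0.4, 0.8, -1.3]
grip_width: 0.6
gripper_force: 0.0
```

```bash
python3 - <<'E'
from h import *
c=cam('scene');x=cv2.resize(c['img'][150:310,220:430],None,fx=3.5,fy=3.5);cv2.imwrite('pics/s2.png',x[:,:,::-1])
print(monitor.observe()['eef_pos'])
E
```

```text
[527.91454121  37.99074436 264.86646738]
```

View pics/s2.png

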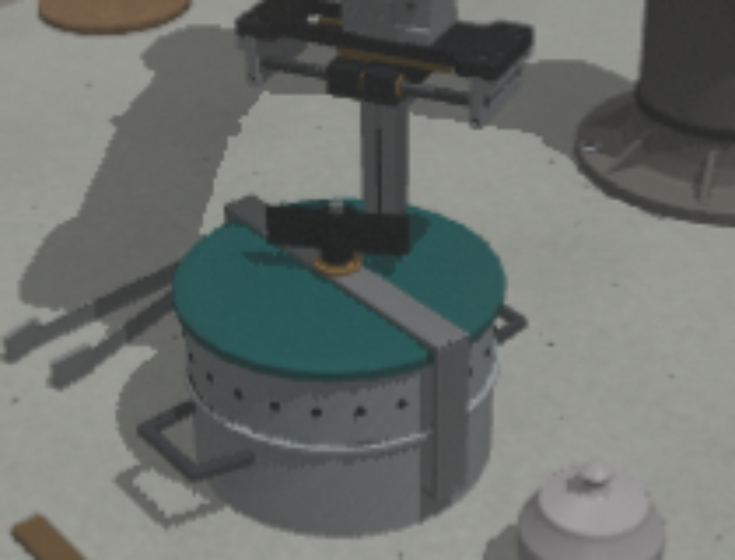

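The closed fingertips (about (385,215) in the crop) are behind the right-hand wing and touch nothing. Now the first stroke.

Request:
move_arm --plan '[{"tx": 0.3, "ty": 0.7, "tz": 0, "ax": 0, "ay": 0, "az": 0, "hand": 1}, {"tx": 0.4, "ty": 0.65, "tz": 0, "ax": 0, "ay": 0, "az": 0, "hand": 1}, {"tx": 0.5, "ty": 0.55, "tz": 0, "ax": 0, "ay": 0, "az": 0, "hand": 1}, {"tx": 0.6, "ty": 0.45, "tz": 0, "ax": 0, "ay": 0, "az": 0, "hand": 1}, {"tx": 0.7, "ty": 0.3, "tz": 0, "ax": 0, "ay": 0, "az": 0, "hand": 1}, {"tx": 0.75, "ty": 0.15, "tz": 0, "ax": 0, "ay": 0, "az": 0, "hand": 1}, {"tx": 0.75, "ty": 0, "tz": 0, "ax": 0, "ay": 0, "az": 0, "hand": 1}, {"tx": 0.75, "ty": -0.15, "tz": 0, "ax": 0, "ay": 0, "az": 0, "hand": 1}, {"tx": 0.7, "ty": -0.25, "tz": 0, "ax": 0, "ay": 0, "az": 0, "hand": 1}, {"tx": 0.65, "ty": -0.4, "tz": 0, "ax": 0, "ay": 0, "az": 0, "hand": 1}]'

```text
time: 5.15
eef_pos: [589.4, 57.8, 264.7]
ee_rot: [-0.0, 0.991, 0.136, 0.0]
force: [-3.2, 1.0, -0.2]
grip_width: 0.2
gripper_force: 0.7
```

```bash
python3 - <<'E'
from h import *
c=cam('scene');x=cv2.resize(c['img'][150:310,220:430],None,fx=3.5,fy=3.5);cv2.imwrite('pics/s3.png',x[:,:,::-1])
s=monitor.observe();print(s['eef_pos'],s['force'],s['moment'])
E
python3 arc.py 65 -40 10 38
```

```text
[590.03083586  57.11262552 264.67570267] [ 0.1314025   1.11245713 -0.28116288] [0.24650068 0.04304613 0.04066071]
start [581.6  63.4] end [594.6   4.6]
[[0.6, -0.35], [0.53, -0.45], [0.44, -0.54], [0.33, -0.61], [0.21, -0.66], [0.09, -0.69], [-0.04, -0.69], [-0.17, -0.68], [-0.29, -0.63], [-0.4, -0.57]]
```

View pics/s3.png

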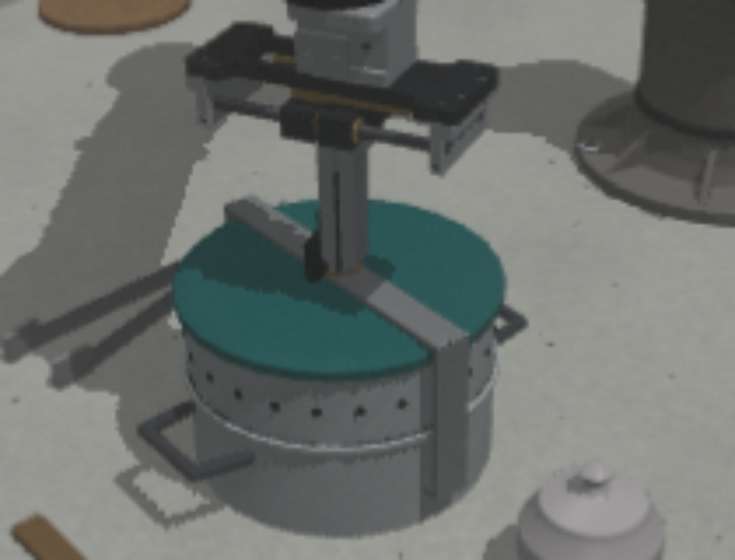

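The wing swept with the finger and is now nearly edge-on at about (315,255). Forces were small. Next: back off, lift and re-place.

Request:
move_arm --plan '[{"tx": -0.45, "ty": 0.3, "tz": 0, "ax": 0, "ay": 0, "az": 0, "hand": 1}, {"tx": -0.4, "ty": 0.3, "tz": 0, "ax": 0, "ay": 0, "az": 0, "hand": 1}, {"tx": 0, "ty": 0, "tz": 1.5, "ax": 0, "ay": 0, "az": 0, "hand": 1}, {"tx": 0, "ty": 0, "tz": 2, "ax": 0, "ay": 0, "az": 0, "hand": 1}, {"tx": 0, "ty": 0, "tz": 0, "ax": 0, "ay": 0, "az": 0, "hand": 1}, {"tx": 0, "ty": 0, "tz": 0, "ax": 0, "ay": 0, "az": 0, "hand": 1}, {"tx": 0, "ty": 0, "tz": -1.5, "ax": 0, "ay": 0, "az": 0, "hand": 1}, {"tx": 0, "ty": 0, "tz": -1.5, "ax": 0, "ay": 0, "az": 0, "hand": 1}, {"tx": 0, "ty": 0, "tz": -0.5, "ax": 0, "ay": 0, "az": 0, "hand": 1}, {"tx": 0, "ty": 0, "tz": 0, "ax": 0, "ay": 0, "az": 0, "hand": 1}]'

```text
time: 6.45
eef_pos: [580.1, 64.0, 263.9]
ee_rot: [-0.0, 0.991, 0.136, -0.001]
force: [0.1, -0.4, 0.2]
grip_width: 0.7
gripper_force: 0.0
```

Request:
move_arm --plan '[{"tx": 0.55, "ty": -0.4, "tz": 0, "ax": 0, "ay": 0, "az": 0, "hand": 1}, {"tx": 0.55, "ty": -0.45, "tz": 0, "ax": 0, "ay": 0, "az": 0, "hand": 1}, {"tx": 0.45, "ty": -0.55, "tz": 0, "ax": 0, "ay": 0, "az": 0, "hand": 1}, {"tx": 0.3, "ty": -0.6, "tz": 0, "ax": 0, "ay": 0, "az": 0, "hand": 1}, {"tx": 0.2, "ty": -0.65, "tz": 0, "ax": 0, "ay": 0, "az": 0, "hand": 1}, {"tx": 0.1, "ty": -0.7, "tz": 0, "ax": 0, "ay": 0, "az": 0, "hand": 1}, {"tx": -0.05, "ty": -0.7, "tz": 0, "ax": 0, "ay": 0, "az": 0, "hand": 1}, {"tx": -0.15, "ty": -0.7, "tz": 0, "ax": 0, "ay": 0, "az": 0, "hand": 1}, {"tx": -0.3, "ty": -0.65, "tz": 0, "ax": 0, "ay": 0, "az": 0, "hand": 1}, {"tx": -0.4, "ty": -0.55, "tz": 0, "ax": 0, "ay": 0, "az": 0, "hand": 1}]'

```text
time: 7.7
eef_pos: [592.6, 4.0, 264.7]
ee_rot: [0.0, 0.991, 0.136, 0.0]
force: [1.1, 1.0, 0.2]
grip_width: 0.4
gripper_force: 0.7
```

```bash
python3 - <<'E'
from h import *
c=cam('scene');x=cv2.resize(c['img'][150:310,220:430],None,fx=3.5,fy=3.5);cv2.imwrite('pics/s4.png',x[:,:,::-1])
s=monitor.observe();print(s['eef_pos'],s['force'],s['moment'])
E
python3 arc.py 155 52 10 38
```

```text
[592.20043121   3.19791573 264.69359595] [1.09767701 0.07616306 0.56834801] [ 0.09057166 -0.08492646  0.0009974 ]
start [531.1  45.1] end [588.9  58.9]
[[0.34, 0.59], [0.44, 0.52], [0.53, 0.43], [0.6, 0.33], [0.65, 0.22], [0.67, 0.1], [0.68, -0.02], [0.67, -0.14], [0.63, -0.26], [0.57, -0.37]]
```

View pics/s4.png

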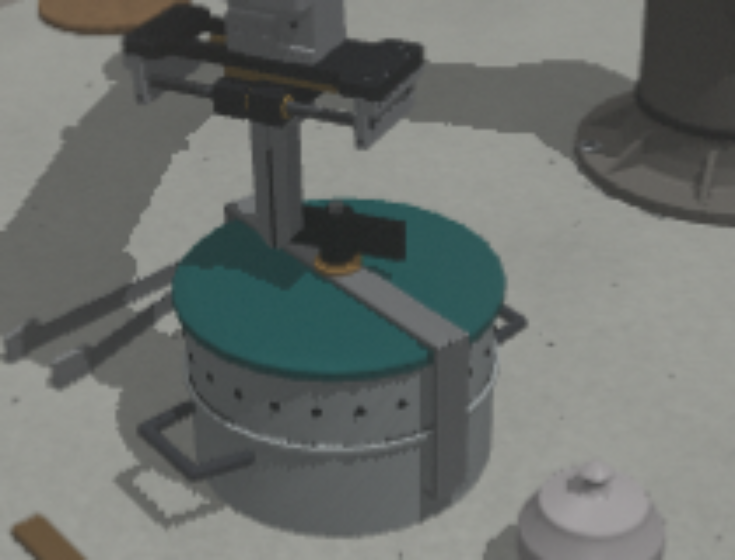

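The finger followed round to the left. The other wing now points right-near at about (400,240), so roughly half a turn is done. Next: back off, lift well over the stud and set up behind that wing.

Request:
move_arm --plan '[{"tx": 0.4, "ty": 0.6, "tz": 0, "ax": 0, "ay": 0, "az": 0, "hand": 1}, {"tx": 0, "ty": 0, "tz": 2.5, "ax": 0, "ay": 0, "az": 0, "hand": 1}, {"tx": 0, "ty": 0, "tz": 2.5, "ax": 0, "ay": 0, "az": 0, "hand": 1}, {"tx": -1.7, "ty": 0.9, "tz": 0, "ax": 0, "ay": 0, "az": 0, "hand": 1}, {"tx": -2.5, "ty": 1.2, "tz": 0, "ax": 0, "ay": 0, "az": 0, "hand": 1}, {"tx": -2.5, "ty": 1.2, "tz": 0, "ax": 0, "ay": 0, "az": 0, "hand": 1}, {"tx": 0, "ty": 0, "tz": -1, "ax": 0, "ay": 0, "az": 0, "hand": 1}, {"tx": 0, "ty": 0, "tz": -2, "ax": 0, "ay": 0, "az": 0, "hand": 1}, {"tx": 0, "ty": 0, "tz": -2, "ax": 0, "ay": 0, "az": 0, "hand": 1}, {"tx": 0, "ty": 0, "tz": 0, "ax": 0, "ay": 0, "az": 0, "hand": 1}]'

```text
time: 9.0
eef_pos: [529.2, 43.4, 262.8]
ee_rot: [-0.0, 0.991, 0.136, -0.002]
force: [-0.3, 0.6, 0.1]
grip_width: 0.7
gripper_force: 0.0
```

Request:
move_arm --plan '[{"tx": 0.35, "ty": 0.6, "tz": 0, "ax": 0, "ay": 0, "az": 0, "hand": 1}, {"tx": 0.45, "ty": 0.5, "tz": 0, "ax": 0, "ay": 0, "az": 0, "hand": 1}, {"tx": 0.55, "ty": 0.45, "tz": 0, "ax": 0, "ay": 0, "az": 0, "hand": 1}, {"tx": 0.6, "ty": 0.35, "tz": 0, "ax": 0, "ay": 0, "az": 0, "hand": 1}, {"tx": 0.65, "ty": 0.2, "tz": 0, "ax": 0, "ay": 0, "az": 0, "hand": 1}, {"tx": 0.65, "ty": 0.1, "tz": 0, "ax": 0, "ay": 0, "az": 0, "hand": 1}, {"tx": 0.65, "ty": 0, "tz": 0, "ax": 0, "ay": 0, "az": 0, "hand": 1}, {"tx": 0.65, "ty": -0.15, "tz": 0, "ax": 0, "ay": 0, "az": 0, "hand": 1}, {"tx": 0.3, "ty": -0.1, "tz": 0, "ax": 0, "ay": 0, "az": 0, "hand": 1}, {"tx": 0, "ty": 0, "tz": 0, "ax": 0, "ay": 0, "az": 0, "hand": 1}]'

```text
time: 10.25
eef_pos: [578.7, 62.9, 264.7]
ee_rot: [-0.0, 0.991, 0.136, 0.0]
force: [0.4, 0.9, 0.7]
grip_width: 0.6
gripper_force: 0.0
```

```bash
python3 - <<'E'
from h import *
s=monitor.observe();print(s['eef_pos'],s['force'],s['moment'])
d=s['eef_pos'][:2]-[565.5,29];print(np.hypot(*d),np.degrees(np.arctan2(d[1],d[0])))
E
```

```text
[578.68151304  62.90036167 264.70504594] [0.43785865 0.86837468 0.67481646] [ 0.0475343   0.02502789 -0.00187631]
36.372885606054425 68.75237340826911
```

Now the slow part, since the stop could come anywhere from here: small steps, checking the force after each.

Request:
move_arm --plan '[{"tx": 0.15, "ty": -0.05, "tz": 0, "ax": 0, "ay": 0, "az": 0, "hand": 1}, {"tx": 0.15, "ty": -0.05, "tz": 0, "ax": 0, "ay": 0, "az": 0, "hand": 1}, {"tx": 0.15, "ty": -0.07, "tz": 0, "ax": 0, "ay": 0, "az": 0, "hand": 1}, {"tx": 0.14, "ty": -0.08, "tz": 0, "ax": 0, "ay": 0, "az": 0, "hand": 1}, {"tx": 0.14, "ty": -0.09, "tz": 0, "ax": 0, "ay": 0, "az": 0, "hand": 1}, {"tx": 0.13, "ty": -0.1, "tz": 0, "ax": 0, "ay": 0, "az": 0, "hand": 1}, {"tx": 0, "ty": 0, "tz": 0, "ax": 0, "ay": 0, "az": 0, "hand": 1}, {"tx": 0, "ty": 0, "tz": 0, "ax": 0, "ay": 0, "az": 0, "hand": 1}, {"tx": 0, "ty": 0, "tz": 0, "ax": 0, "ay": 0, "az": 0, "hand": 1}, {"tx": 0, "ty": 0, "tz": 0, "ax": 0, "ay": 0, "az": 0, "hand": 1}]'

```text
time: 11.5
eef_pos: [587.0, 58.5, 264.7]
ee_rot: [0.0, 0.991, 0.136, 0.0]
force: [0.6, -0.1, 0.2]
grip_width: 0.1
gripper_force: 0.0
```

```bash
python3 - <<'E'
from h import *
c=cam('scene')
x=cv2.resize(c['img'][150:310,220:430],None,fx=3.5,fy=3.5);cv2.imwrite('pics/s5.png',x[:,:,::-1])
s=monitor.observe();print(s['eef_pos'],s['force'],s['moment'])
E
python3 arc.py 54 -60 16 38
```

```text
[586.96051587  58.5460386  264.69768177] [ 0.38993114 -0.51630259  0.19417223] [-0.00188104  0.02134818 -0.01388098]
start [587.8  59.7] end [584.5  -3.9]
[[0.36, -0.3], [0.32, -0.34], [0.28, -0.38], [0.23, -0.41], [0.18, -0.44], [0.12, -0.46], [0.06, -0.47], [0.0, -0.47], [-0.05, -0.47], [-0.11, -0.46], [-0.17, -0.44], [-0.22, -0.42], [-0.27, -0.39], [-0.32, -0.35], [-0.36, -0.31], [-0.39, -0.26]]
```

View pics/s5.png

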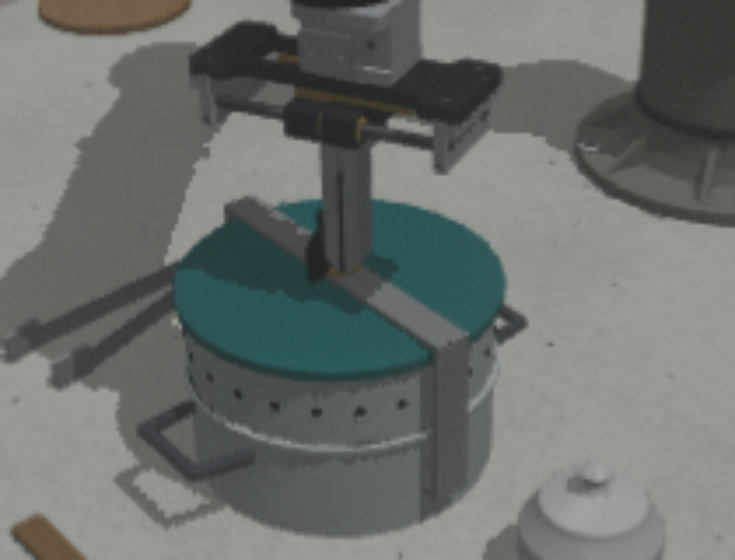

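The wing is just ahead of the finger at about (315,255), with free movement so far. This stroke is about 95°, so I'll take the finger off and re-place it before going on.

Request:
move_arm --plan '[{"tx": -0.45, "ty": 0.3, "tz": 0, "ax": 0, "ay": 0, "az": 0, "hand": 1}, {"tx": -0.4, "ty": 0.3, "tz": 0, "ax": 0, "ay": 0, "az": 0, "hand": 1}, {"tx": 0, "ty": 0, "tz": 2, "ax": 0, "ay": 0, "az": 0, "hand": 1}, {"tx": 0, "ty": 0, "tz": 2, "ax": 0, "ay": 0, "az": 0, "hand": 1}, {"tx": 0, "ty": 0, "tz": 0, "ax": 0, "ay": 0, "az": 0, "hand": 1}, {"tx": 0, "ty": 0, "tz": -2, "ax": 0, "ay": 0, "az": 0, "hand": 1}, {"tx": 0, "ty": 0, "tz": -2, "ax": 0, "ay": 0, "az": 0, "hand": 1}, {"tx": 0, "ty": 0, "tz": 0, "ax": 0, "ay": 0, "az": 0, "hand": 1}, {"tx": 0.4, "ty": -0.3, "tz": 0, "ax": 0, "ay": 0, "az": 0, "hand": 1}, {"tx": 0.4, "ty": -0.25, "tz": 0, "ax": 0, "ay": 0, "az": 0, "hand": 1}]'

```text
time: 12.8
eef_pos: [587.0, 58.9, 265.4]
ee_rot: [0.0, 0.991, 0.136, 0.001]
force: [0.2, -0.7, -1.1]
grip_width: 0.5
gripper_force: 0.0
```

Request:
move_arm --plan '[{"tx": 0.1, "ty": -0.1, "tz": 0, "ax": 0, "ay": 0, "az": 0, "hand": 1}, {"tx": 0.1, "ty": -0.1, "tz": 0, "ax": 0, "ay": 0, "az": 0, "hand": 1}, {"tx": 0.1, "ty": -0.1, "tz": 0, "ax": 0, "ay": 0, "az": 0, "hand": 1}, {"tx": 0.1, "ty": -0.1, "tz": 0, "ax": 0, "ay": 0, "az": 0, "hand": 1}, {"tx": 0.05, "ty": -0.05, "tz": 0, "ax": 0, "ay": 0, "az": 0, "hand": 1}, {"tx": 0, "ty": 0, "tz": 0, "ax": 0, "ay": 0, "az": 0, "hand": 1}, {"tx": 0, "ty": 0, "tz": 0, "ax": 0, "ay": 0, "az": 0, "hand": 1}, {"tx": 0, "ty": 0, "tz": 0, "ax": 0, "ay": 0, "az": 0, "hand": 1}, {"tx": 0, "ty": 0, "tz": 0, "ax": 0, "ay": 0, "az": 0, "hand": 1}, {"tx": 0, "ty": 0, "tz": 0, "ax": 0, "ay": 0, "az": 0, "hand": 1}]'

```text
time: 14.05
eef_pos: [591.0, 54.5, 264.7]
ee_rot: [-0.0, 0.991, 0.136, 0.0]
force: [-0.3, 0.7, -0.4]
grip_width: 0.6
gripper_force: 0.0
```

Request:
move_arm --plan '[{"tx": 0.1, "ty": -0.1, "tz": 0, "ax": 0, "ay": 0, "az": 0, "hand": 1}, {"tx": 0.1, "ty": -0.1, "tz": 0, "ax": 0, "ay": 0, "az": 0, "hand": 1}, {"tx": 0.1, "ty": -0.1, "tz": 0, "ax": 0, "ay": 0, "az": 0, "hand": 1}, {"tx": 0.1, "ty": -0.1, "tz": 0, "ax": 0, "ay": 0, "az": 0, "hand": 1}, {"tx": 0.05, "ty": -0.1, "tz": 0, "ax": 0, "ay": 0, "az": 0, "hand": 1}, {"tx": 0, "ty": 0, "tz": 0, "ax": 0, "ay": 0, "az": 0, "hand": 1}, {"tx": 0, "ty": 0, "tz": 0, "ax": 0, "ay": 0, "az": 0, "hand": 1}, {"tx": 0, "ty": 0, "tz": 0, "ax": 0, "ay": 0, "az": 0, "hand": 1}, {"tx": 0, "ty": 0, "tz": 0, "ax": 0, "ay": 0, "az": 0, "hand": 1}, {"tx": 0, "ty": 0, "tz": 0, "ax": 0, "ay": 0, "az": 0, "hand": 1}]'

```text
time: 15.3
eef_pos: [595.5, 49.5, 264.7]
ee_rot: [0.0, 0.991, 0.136, 0.0]
force: [-0.1, 0.1, -0.3]
grip_width: 0.2
gripper_force: 0.3
```

```bash
python3 -c "
from h import *
s=monitor.observe();print(s['eef_pos'],s['force'],s['tau'])"
```

```text
[595.4716054   49.53340163 264.67737854] [-0.10822226  0.1088274  -0.31775426] [ 3.97867179e-01 -8.24541950e+01 -6.22660339e+00 -4.26562858e+01
  2.37432467e-01 -9.95833939e-02  8.38960317e-03]
```

Request:
move_arm --plan '[{"tx": 0.07, "ty": -0.1, "tz": 0, "ax": 0, "ay": 0, "az": 0, "hand": 1}, {"tx": 0.07, "ty": -0.1, "tz": 0, "ax": 0, "ay": 0, "az": 0, "hand": 1}, {"tx": 0.06, "ty": -0.1, "tz": 0, "ax": 0, "ay": 0, "az": 0, "hand": 1}, {"tx": 0.05, "ty": -0.1, "tz": 0, "ax": 0, "ay": 0, "az": 0, "hand": 1}, {"tx": 0.05, "ty": -0.1, "tz": 0, "ax": 0, "ay": 0, "az": 0, "hand": 1}, {"tx": 0.05, "ty": -0.1, "tz": 0, "ax": 0, "ay": 0, "az": 0, "hand": 1}, {"tx": 0, "ty": 0, "tz": 0, "ax": 0, "ay": 0, "az": 0, "hand": 1}, {"tx": 0, "ty": 0, "tz": 0, "ax": 0, "ay": 0, "az": 0, "hand": 1}, {"tx": 0, "ty": 0, "tz": 0, "ax": 0, "ay": 0, "az": 0, "hand": 1}, {"tx": 0, "ty": 0, "tz": 0, "ax": 0, "ay": 0, "az": 0, "hand": 1}]'

```text
time: 16.55
eef_pos: [599.0, 43.5, 264.7]
ee_rot: [0.0, 0.991, 0.136, 0.0]
force: [-0.4, 0.9, -0.1]
grip_width: 0.2
gripper_force: 0.4
```

Request:
move_arm --plan '[{"tx": 0.04, "ty": -0.1, "tz": 0, "ax": 0, "ay": 0, "az": 0, "hand": 1}, {"tx": 0.04, "ty": -0.1, "tz": 0, "ax": 0, "ay": 0, "az": 0, "hand": 1}, {"tx": 0.04, "ty": -0.1, "tz": 0, "ax": 0, "ay": 0, "az": 0, "hand": 1}, {"tx": 0.03, "ty": -0.1, "tz": 0, "ax": 0, "ay": 0, "az": 0, "hand": 1}, {"tx": 0.03, "ty": -0.1, "tz": 0, "ax": 0, "ay": 0, "az": 0, "hand": 1}, {"tx": 0.03, "ty": -0.1, "tz": 0, "ax": 0, "ay": 0, "az": 0, "hand": 1}, {"tx": 0.02, "ty": -0.1, "tz": 0, "ax": 0, "ay": 0, "az": 0, "hand": 1}, {"tx": 0, "ty": 0, "tz": 0, "ax": 0, "ay": 0, "az": 0, "hand": 1}, {"tx": 0, "ty": 0, "tz": 0, "ax": 0, "ay": 0, "az": 0, "hand": 1}, {"tx": 0, "ty": 0, "tz": 0, "ax": 0, "ay": 0, "az": 0, "hand": 1}]'

```text
time: 17.8
eef_pos: [601.3, 36.5, 264.7]
ee_rot: [0.0, 0.991, 0.136, 0.0]
force: [-0.3, 1.4, 0.5]
grip_width: 0.7
gripper_force: 0.4
```

Request:
move_arm --plan '[{"tx": 0.02, "ty": -0.1, "tz": 0, "ax": 0, "ay": 0, "az": 0, "hand": 1}, {"tx": 0.02, "ty": -0.1, "tz": 0, "ax": 0, "ay": 0, "az": 0, "hand": 1}, {"tx": 0.02, "ty": -0.1, "tz": 0, "ax": 0, "ay": 0, "az": 0, "hand": 1}, {"tx": 0.01, "ty": -0.1, "tz": 0, "ax": 0, "ay": 0, "az": 0, "hand": 1}, {"tx": 0.01, "ty": -0.1, "tz": 0, "ax": 0, "ay": 0, "az": 0, "hand": 1}, {"tx": 0.01, "ty": -0.1, "tz": 0, "ax": 0, "ay": 0, "az": 0, "hand": 1}, {"tx": 0, "ty": -0.1, "tz": 0, "ax": 0, "ay": 0, "az": 0, "hand": 1}, {"tx": 0, "ty": 0, "tz": 0, "ax": 0, "ay": 0, "az": 0, "hand": 1}, {"tx": 0, "ty": 0, "tz": 0, "ax": 0, "ay": 0, "az": 0, "hand": 1}, {"tx": 0, "ty": 0, "tz": 0, "ax": 0, "ay": 0, "az": 0, "hand": 1}]'

```text
time: 19.05
eef_pos: [602.2, 29.5, 264.7]
ee_rot: [0.0, 0.991, 0.136, 0.0]
force: [-0.2, 0.4, -0.2]
grip_width: 0.7
gripper_force: 0.4
```

```bash
python3 - <<'E'
from h import *
c=cam('scene')
x=cv2.resize(c['img'][150:310,220:430],None,fx=3.5,fy=3.5);cv2.imwrite('pics/s6.png',x[:,:,::-1])
s=monitor.observe();print(s['eef_pos'],s['force'],s['moment'])
E
```

```text
[602.15054772  29.49104068 264.66846033] [ 0.60370661 -0.17355897 -0.81330837] [0.19710449 0.00759785 0.0668756 ]
```

View pics/s6.png

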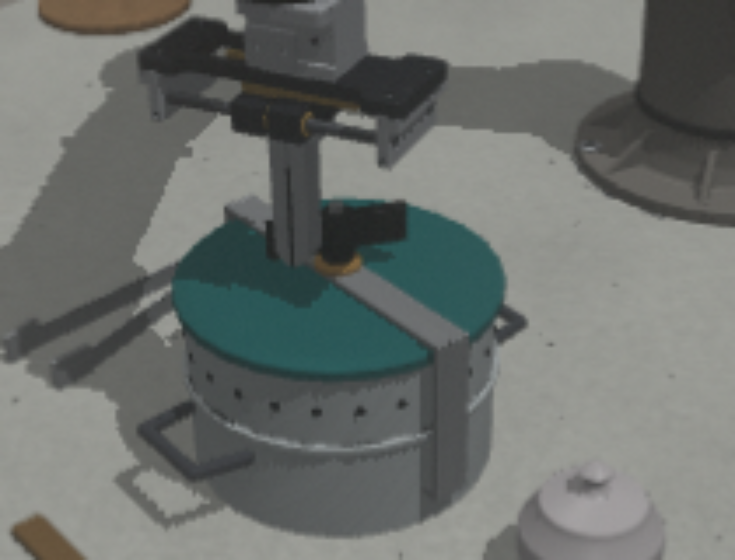

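The far wing sits behind the fingers at about (270,240) and the near one points to (400,220). The nut is still moving freely, about 325° turned, so I continue in small steps.

Request:
move_arm --plan '[{"tx": 0, "ty": -0.1, "tz": 0, "ax": 0, "ay": 0, "az": 0, "hand": 1}, {"tx": 0, "ty": -0.1, "tz": 0, "ax": 0, "ay": 0, "az": 0, "hand": 1}, {"tx": 0, "ty": -0.1, "tz": 0, "ax": 0, "ay": 0, "az": 0, "hand": 1}, {"tx": -0.01, "ty": -0.1, "tz": 0, "ax": 0, "ay": 0, "az": 0, "hand": 1}, {"tx": -0.02, "ty": -0.1, "tz": 0, "ax": 0, "ay": 0, "az": 0, "hand": 1}, {"tx": -0.02, "ty": -0.1, "tz": 0, "ax": 0, "ay": 0, "az": 0, "hand": 1}, {"tx": -0.02, "ty": -0.1, "tz": 0, "ax": 0, "ay": 0, "az": 0, "hand": 1}, {"tx": 0, "ty": 0, "tz": 0, "ax": 0, "ay": 0, "az": 0, "hand": 1}, {"tx": 0, "ty": 0, "tz": 0, "ax": 0, "ay": 0, "az": 0, "hand": 1}, {"tx": 0, "ty": 0, "tz": 0, "ax": 0, "ay": 0, "az": 0, "hand": 1}]'

```text
time: 20.35
eef_pos: [601.5, 23.8, 264.8]
ee_rot: [-0.001, 0.991, 0.136, 0.0]
force: [0.8, 7.1, -0.7]
grip_width: 0.3
gripper_force: 3.4
```

Request:
move_arm --plan '[{"tx": 0, "ty": -0.05, "tz": 0, "ax": 0, "ay": 0, "az": 0, "hand": 1}, {"tx": 0, "ty": -0.03, "tz": 0, "ax": 0, "ay": 0, "az": 0, "hand": 1}, {"tx": 0, "ty": 0, "tz": 0, "ax": 0, "ay": 0, "az": 0, "hand": 1}, {"tx": 0, "ty": 0, "tz": 0, "ax": 0, "ay": 0, "az": 0, "hand": 1}, {"tx": 0, "ty": 0, "tz": 0, "ax": 0, "ay": 0, "az": 0, "hand": 1}, {"tx": 0, "ty": 0, "tz": 0, "ax": 0, "ay": 0, "az": 0, "hand": 1}, {"tx": 0, "ty": 0, "tz": 0, "ax": 0, "ay": 0, "az": 0, "hand": 1}, {"tx": 0, "ty": 0, "tz": 0, "ax": 0, "ay": 0, "az": 0, "hand": 1}, {"tx": 0, "ty": 0, "tz": 0, "ax": 0, "ay": 0, "az": 0, "hand": 1}, {"tx": 0, "ty": 0, "tz": 0, "ax": 0, "ay": 0, "az": 0, "hand": 1}]'

```text
time: 21.6
eef_pos: [601.5, 23.6, 264.8]
ee_rot: [-0.001, 0.991, 0.137, 0.0]
force: [0.8, 11.5, -0.7]
grip_width: 0.5
gripper_force: 4.4
```

The force rose to 11.5 N with almost no movement, so the nut is against its stop. Back off, lift and move well clear for a check from above.

Request:
move_arm --plan '[{"tx": 0, "ty": 0.3, "tz": 0, "ax": 0, "ay": 0, "az": 0, "hand": 1}, {"tx": 0, "ty": 0.6, "tz": 0, "ax": 0, "ay": 0, "az": 0, "hand": 1}, {"tx": 0, "ty": 0.3, "tz": 0.5, "ax": 0, "ay": 0, "az": 0, "hand": 1}, {"tx": 0, "ty": 0, "tz": 3, "ax": 0, "ay": 0, "az": 0, "hand": 1}, {"tx": 0, "ty": 0, "tz": 3, "ax": 0, "ay": 0, "az": 0, "hand": 1}, {"tx": 0, "ty": 0, "tz": 3, "ax": 0, "ay": 0, "az": 0, "hand": 1}, {"tx": 0, "ty": -3, "tz": 0, "ax": 0, "ay": 0, "az": 0, "hand": 1}, {"tx": 0, "ty": -4, "tz": 0, "ax": 0, "ay": 0, "az": 0, "hand": 1}, {"tx": 0, "ty": -4, "tz": 0, "ax": 0, "ay": 0, "az": 0, "hand": 1}, {"tx": 0, "ty": -4, "tz": 0, "ax": 0, "ay": 0, "az": 0, "hand": 1}]'

```text
time: 22.85
eef_pos: [601.3, -117.6, 360.2]
ee_rot: [0.0, 0.991, 0.136, 0.0]
force: [0.3, 0.3, -0.6]
grip_width: 0.5
gripper_force: 0.0
```

Request:
move_arm --plan '[{"tx": -1, "ty": -4, "tz": 0, "ax": 0, "ay": 0, "az": 0, "hand": 1}, {"tx": -1, "ty": -4, "tz": 0, "ax": 0, "ay": 0, "az": 0, "hand": 1}, {"tx": -1, "ty": -4, "tz": 0, "ax": 0, "ay": 0, "az": 0, "hand": 1}, {"tx": -1, "ty": -4, "tz": 0, "ax": 0, "ay": 0, "az": 0, "hand": 1}, {"tx": -1, "ty": -4, "tz": 0, "ax": 0, "ay": 0, "az": 0, "hand": 1}, {"tx": -1, "ty": -4, "tz": 0, "ax": 0, "ay": 0, "az": 0, "hand": 1}, {"tx": -1, "ty": -2, "tz": 0, "ax": 0, "ay": 0, "az": 0, "hand": 1}, {"tx": 0, "ty": 0, "tz": 0, "ax": 0, "ay": 0, "az": 0, "hand": 1}, {"tx": 0, "ty": 0, "tz": 0, "ax": 0, "ay": 0, "az": 0, "hand": 1}, {"tx": 0, "ty": 0, "tz": 0, "ax": 0, "ay": 0, "az": 0, "hand": 1}]'

```text
time: 24.1
eef_pos: [532.2, -374.7, 359.8]
ee_rot: [-0.0, 0.991, 0.137, 0.0]
force: [0.1, 0.2, -0.3]
grip_width: 0.5
gripper_force: 0.0
```

```bash
python3 - <<'E'
from h import *
c=cam('top');save(c,'top2.png');print(nut(c))
im=c['img'].astype(int)
v,u=np.nonzero(im[...,1]-im[...,0]>30);print(cv2.minEnclosingCircle(plane(c,np.c_[u,v],142)[:,:2].astype(np.float32)))
E
```

```text
(array([321, 240,  36,  40, 331], dtype=int32), ((565.6424560546875, 29.6341552734375), (24.17202377319336, 92.87344360351562), 58.905696868896484), array([565.15380419,  29.39562659]), np.float64(-39.87262805625337))
((566.1429443359375, 29.913312911987305), 109.36442565917969)
```

View pics/top2.png

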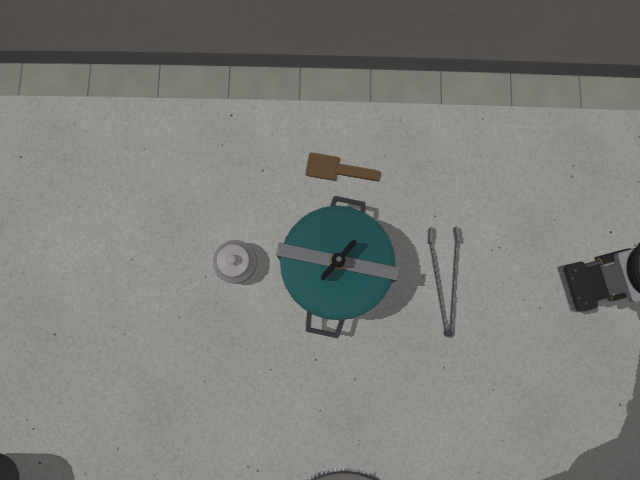

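The nut (339,260) has turned about 340°, and heading −40° matches where the fingers met the stop. The steamer circle is unchanged to 0.1 mm, the other objects are where they were, and the hand is clear at the right.

```bash
python3 -c "
from bench import job
print(job.finish_job())"
```

```text
the job is handed in; nothing more can be done
None
```

The wing nut is up against its stop (about 340° clockwise in four strokes, 11.5 N at the stop with almost no further movement), the steamer and other objects have not visibly moved, the hand is clear, and the job is handed in at about 24 s.

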